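# Test the metal of a jewellery box's medallion with the pen tester

### The arm

A 7-joint arm with a two-finger parallel gripper is mounted at the origin on the work surface. World frame = base frame: x ahead of the robot, y to its left, z up, the work surface at z = 0. Lengths are in m, angles in rad, forces in N, time in s.
With the tool pointing down it reaches from about 0.425 to 0.925 m from the base axis. Payload 6.8 kg.
Tool frame: the origin (TCP) lies between the finger pads; the fingertips stand r.tcp_to_tips ahead of it and the grasp point (between the pads) lies 3 mm ahead of it (r.tcp_to_tips is the distance from the TCP to the fingertips, in m); z points along the fingers, y is the line along which they close (so a half turn about z gives the same grasp; the last joint's range is limited). The gripper opens to 85 mm and grips with 20 to 120 N. Pads are 22 mm wide; open, the fingers measure 114 mm over their backs; the gripper's body (76 mm by 85 mm) begins 54 mm behind the grasp point. The pads swing forward as they close: fully open they stand 13 mm farther back than shut.
Start: joints at [1.011, 0.477, 0.022, 1.555, -0.011, 1.109, -0.083], TCP at [0.295, -0.607, 0.253] pointing down, gripper open.
Joint ranges: [-2.96, 2.96], [-0.34, 2.1], [-1.41, 1.46], [0.24, 2.44], [-1.37, 4.51], [0.17, 1.92], [-2.96, 2.96]. Speed limits (rad/s): [2.39, 2.39, 3.14, 3.14, 3.14, 3.14, 3.14].

### API

Orientations are given as a rotation vector (axis times angle).
In Python, from bench import r gives the robot as it stands. The module is installed in compiled form; this text tells all that it offers.
- The arm moves only by the tool step_arm, never from a script. Its argument "moves" is a list of rows, each an object of numbers: "rx", "ry", "rz": the turn, a rotation vector about the tool's x, y, z in degrees; "dx", "dy", "dz": the shift along the tool's x, y, z in mm; "gripper": the opening, from -1 (shut) to 1 (fully open). In form: [{"rx": .., "ry": .., "rz": .., "dx": .., "dy": .., "dz": .., "gripper": ..}, ...]. A call has 1 to 20 rows; each row shifts and turns the commanded pose from where the row before left it, along the tool's axes as they then stand; what a row does not reach is not made up. A row lasts 1/8 s, in which the tool goes at most 62.5 mm and 10.7 degrees, less where a joint would pass 70% of its speed; a pose out of reach is approached as far as the arm can. A call is refused whole if a number of a shift passes 62.5 or a number of a turn 10.7, either way. A call with a gripper value outside its range is refused whole. The fingers move at their own pace and stop on an object; "grip_force" is the grip in N (left out, the last holds). Time passes only in rows, so rows that do not move let the fingers close. It gives the time, the measured TCP pose, the force, the opening and the grip force at its end, in the units of the state.
- r.get_obs(): the state, without advancing time (a new reading comes with each control period).
- r.grab_frame(name): name is "scene" or "side" or "wrist"; returns the picture (400x640x3 uint8, blue, green, red); there is no depth.
- r.camera_info(name): a dict with "mtx" (3x3 intrinsics, pixels), "D" ([k1, k2, p1, p2, k3] as OpenCV has them; the pictures are not rectified), "rvec" (rotation vector, rad) and "tvec" (3), from world to camera coordinates, as OpenCV has them. Camera axes: x right, y down, z forward; pixel columns grow to the right and rows downward; lengths in m; the calibration is good to about 2 mm. A picture is of the moment at which its call begins: read the wrist's pose just before it. camera_info takes no time and is no camera call; for the wrist camera it gives the pose at the moment of the call.
- r.hand_in(): hands the job in; it is judged then, once.
The state is a dict: "clock": time; "joints": joint angles; "qvel": joint speeds; "tau": joint torques, N m; "tcp_pos": TCP position; "orientation": TCP orientation; "contact_force": force on the tool from outside, world axes, zero at the start; "moment": the same for the moment, N m; "grip_width": finger opening in m; "gripper_force": force on a finger pad.
Only numpy, scipy, OpenCV 4.12 (cv2) and the standard library are available. Lean on these libraries where they do the work, as an engineer would, in place of code of your own. Each camera call takes 0.05 s, during which the arm holds its last target. There are 200 camera calls.

### The job

Find out what metal the round medallion on the jewellery box is: first lower the box's lid gently until it is fully closed, then draw the pen tester out of its stand and set its probe on the middle of the round medallion, inside the engraved circle. Hold the tester upright, square to the medallion, pressing only lightly so that the spring probe is pushed in part of its travel and never bottoms hard, and finish while still holding it there for the reading. Leave everything else on the bench where it is.

Things in the scene. Friction and masses are not known exactly. Their poses are not given: they have to be found in the camera images.
- jewel_box: dark wooden jewellery box fixed to the bench, 150 (x) x 210 (y) mm, 70 mm high to the rim. Origin: centre of its underside; own x points to the hinge side, z up. It stands with its front (-x) roughly towards the robot, turned up to 0.3 rad either way.
- lid (a joint): opening angle of the box's lid in rad: 0 closed on the rim, 1.8 fully open (beyond upright). The lid is a flat wooden slab 150 x 210 x 16 mm, 0.3 kg, on a stiff friction hinge along the box's far (+x) top edge: it stays at any angle and takes about 1 to 5 N at its free edge to swing. It starts at 1.1 to 1.6 rad.
- lid_hinge (a point): middle of the hinge line: box frame (75, 0, 70) mm, at the lid's lower (inner) face. Its axes turn with the lid: y along the hinge, -x towards the lid's free front edge, z out of the lid's outer face.
- lid_front (a point): middle of the lid's free front edge on its outer face (150 mm from the hinge along the lid, 16 mm out from its inner face).
- medallion (a point): centre of the outer face of the plain round steel medallion, 32 mm diameter, 1.7 mm proud of the lid's outer face, 66 mm from the hinge line and halfway along it; a thin circle of 16 mm diameter is engraved round its centre. The other metal on the lid is an oblong nameplate, 64 x 18 mm, nearer the front edge, and four flat corner pieces. With the lid shut the medallion faces straight up, 87.7 mm above the bench.
- pen: pen-type metal tester, 90 to 120 g, loose, standing nose down in its stand. Grey flat-sided barrel 20 (x) x 28 (y) mm, from 40 to 160 mm along its own z; black tapered nose, 16 mm diameter and less, from 14.5 to 40 mm; thin brass probe below. Origin: the end of the probe when the probe is not pressed in; z runs from the probe up the barrel. In the stand z leans 0.35 to 0.45 rad (20 to 25 degrees, for the socket has play) from vertical towards the stand's front (-x).
- pen_grip (a point): point in the middle of the barrel, 120 mm up from the probe end: a good place to take it, across the 28 mm width (its y). The barrel sticks out of the stand from 72 mm upwards.
- probe (a joint): how far the spring probe is pushed into the nose, m: 0 free, 0.008 bottomed. It is pressed in along the pen's z; it yields from 0.6 N, 2.2 N at half way (4 mm), 3.8 N at the bottom.
- probe_point (a point): the rounded 4 mm end of the probe; moves with it when pressed in.
- pen_stand: black stand for the tester, fixed to the bench: a foot 105 (x) x 80 (y) x 10 mm with an inclined rectangular socket that leans 0.35 rad towards its front (-x). The barrel sits 32 mm deep in the socket with 1.5 mm play, and the nose hangs 40 mm further down, so draw it out about 80 mm along the lean. Origin: centre of the foot's underside, z up. The socket's mouth is about 88 mm above the bench at its highest.
- tin: bystander: flat mint tin, steel with a red top, 62 x 97 x 23 mm high, origin under its middle
- tweezers: bystander: steel tweezers lying flat, about 150 x 14 x 8 mm high, origin under the middle
- loupe: bystander: folded steel loupe, 77 x 30 x 14 mm high, origin under its middle
- spray_can: bystander: white spray can with a green cap, 52 mm diameter, 170 mm tall, origin under its middle
- ring_clamp: bystander: wooden ring clamp lying flat, 147 x 28 x 26 mm high, origin under its middle
- dish: bystander: white ceramic dish, 84 mm diameter, 28 mm high, origin under its middle
- screwdriver: bystander: small screwdriver with a black handle lying flat, 130 mm long
Mind the look-alikes: they are no part of the job. Leave any white look-alike of the pen alone.

How it is judged:
By the outcome, as a careful person would: the job done as asked, in the order asked, and still so for the second after the job is handed in, while the arm keeps its last pose, push and grip.
It also fails if it takes over 69 s, if anything falls off the work surface, if the arm or the gripper's body presses on something with over 40 N, if the wrist force passes 120 N, or if a joint passes its speed limit or range.

## Working session

There is one attempt and no reset: what is moved stays moved. The work goes in short steps, Python scripts to look and compute and a tool call to move; the robot and the scene stay as the last step left them, time stands still between calls to the robot, and variables do not carry over. Pictures are saved under pics/ and viewed, at most 10 in all, crops included, and the job is handed in when it is done.

Besides the shell and the picture viewer there is one more tool, called by a JSON object that holds its "fn" and its "kwargs". step_arm: Moves the arm, as the interface text tells. Its arguments: {"type":"object","properties":{"moves":{"type":"array","items":{"type":"object","properties":{"rx":{"type":"number"},"ry":{"type":"number"},"rz":{"type":"number"},"dx":{"type":"number"},"dy":{"type":"number"},"dz":{"type":"number"},"gripper":{"type":"number"}}}},"grip_force":{"type":"number"}},"required":["moves"]}

```bash
mkdir -p pics; python3 - <<'E'
from bench import r
import cv2,numpy as np
print(r.get_obs(), r.tcp_to_tips)
for n in("scene","side"):
    cv2.imwrite(f"pics/{n}0.png",r.grab_frame(n)); c=r.camera_info(n)
    R=cv2.Rodrigues(np.array(c["rvec"],float))[0]; print(n,c["mtx"],c["D"],-R.T@np.array(c["tvec"]).ravel())
E
```

```text
{'clock': 0.0, 'joints': array([ 1.01093207,  0.47776743,  0.02235724,  1.55644797, -0.01150194,
        1.10930695, -0.08311964]), 'qvel': array([ 0.00120981,  0.00020633, -0.00059558,  0.00102061,  0.00033732,
       -0.00042355, -0.00158083]), 'tau': array([ 1.11171266e-03, -5.96448255e+01,  1.60849527e+00, -2.81197035e+01,
        1.24514621e-02,  9.42467042e-03, -1.96155275e-05]), 'tcp_pos': array([ 0.29441296, -0.60679631,  0.2523494 ]), 'orientation': array([-3.06011607e+00, -7.03203356e-01,  8.44548386e-04]), 'contact_force': array([-0.03162904, -0.56967741, -0.52516906]), 'moment': array([ 0.01245709,  0.0398168 , -0.05766949]), 'gripper_force': 0.0, 'grip_width': 0.08554468415732432} 0.022
scene [[501.87979463   0.         317.92036928]
 [  0.         501.87979463 190.51221245]
 [  0.           0.           1.        ]] [0.02771113 0.         0.         0.         0.        ] [1.25556052 0.94746602 0.83626943]
side [[413.62870825   0.         320.40379806]
 [  0.         413.62870825 201.59974935]
 [  0.           0.           1.        ]] [-0.03643837  0.          0.          0.          0.        ] [0.18838893 0.7683009  0.80164202]
```

View pics/scene0.png

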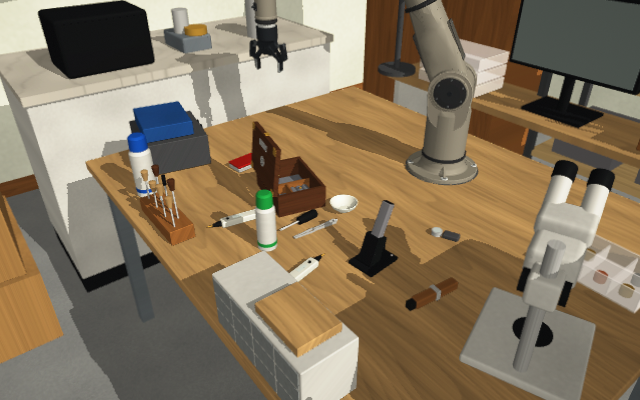

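View pics/side0.png

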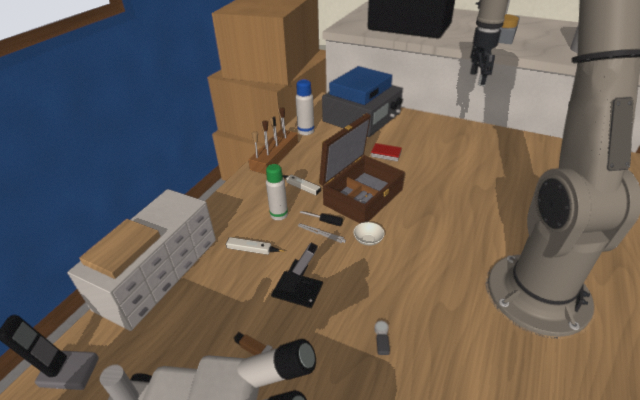

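The scene view shows the box near (285,185) with its lid up, and the grey pen in the stand near (375,240). In the side view they are at (360,180) and (300,280). I'll enlarge both.

```bash
python3 - <<'E'
import cv2,numpy as np
a=cv2.imread("pics/scene0.png");b=cv2.imread("pics/side0.png")
def crop(im,x,y,w,h,s,n):
    c=cv2.resize(im[y:y+h,x:x+w],None,fx=s,fy=s,interpolation=cv2.INTER_CUBIC)
    for i in range(0,w,20):cv2.line(c,(i*s,0),(i*s,6),(0,255,255),1);cv2.putText(c,str(x+i),(i*s,16),0,.35,(0,255,255),1)
    for i in range(0,h,20):cv2.line(c,(0,i*s),(6,i*s),(0,255,255),1);cv2.putText(c,str(y+i),(8,i*s+4),0,.35,(0,255,255),1)
    cv2.imwrite(n,c)
crop(a,240,115,170,165,4 if 0 else 3,"pics/c1.png")
crop(a,240,118,200,150,4,"pics/c1.png"); crop(b,260,115,160,150,4,"pics/c2a.png"); crop(b,260,115,150,200,3,"pics/c2.png")
crop(b,250,112,170,198,3,"pics/c2.png")
E
```

```text
(no output)
```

View pics/c1.png

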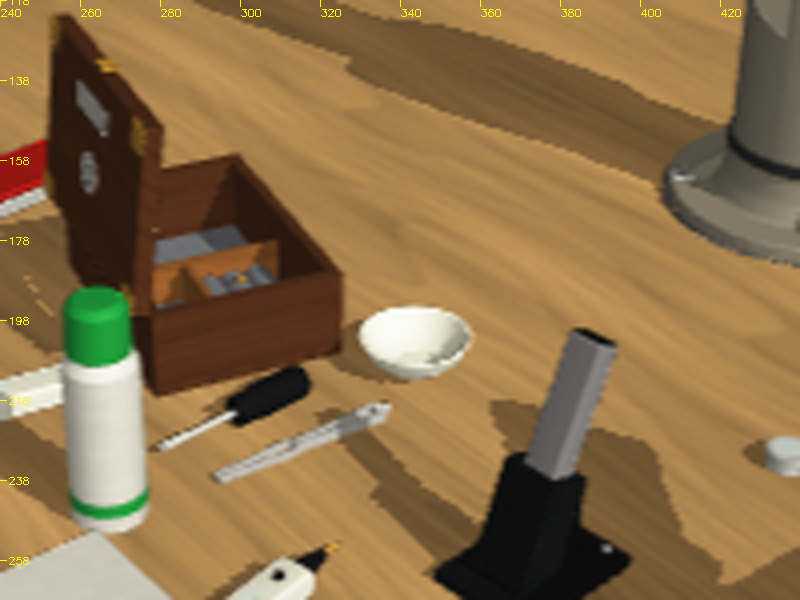

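View pics/c2.png

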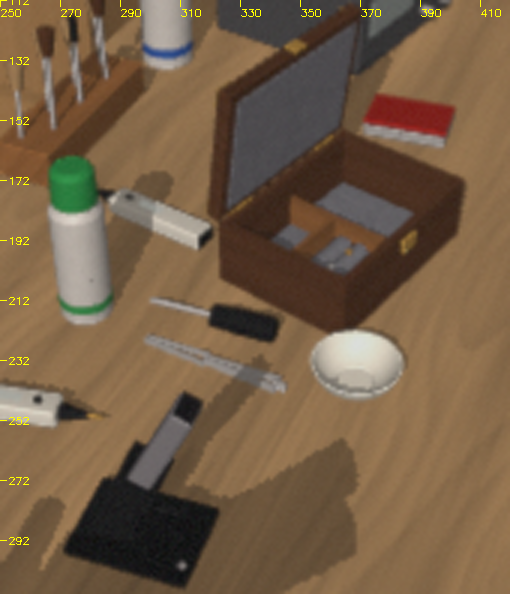

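```bash
cat > h.py <<'E'
from bench import r
import cv2,numpy as np
from scipy.optimize import least_squares
from scipy.spatial.transform import Rotation as Ro
C={n:r.camera_info(n) for n in("scene","side")}
def proj(c,P):
    return cv2.projectPoints(np.atleast_2d(np.array(P,float)),np.array(c["rvec"],float),np.array(c["tvec"],float),np.array(c["mtx"]),np.array(c["D"],float))[0][:,0]
def tri(obs):
    f=lambda p:np.concatenate([proj(c,p)[0]-u for c,u in obs])
    s=least_squares(f,[.6,.1,.1]);return s.x,np.abs(s.fun).max()
def boxp(p,b,lid=False):
    x,y,yaw,th=p; b=np.array(b,float)
    if lid: # b=(dist along,y,out)
        d,yy,o=b; b=np.array([75-d*np.cos(th)+o*np.sin(th),yy,70+d*np.sin(th)+o*np.cos(th)])
    return Ro.from_euler('z',yaw).apply(b/1000)+[x,y,0]
E
python3 - <<'E'
from h import *
sc,sd=C["scene"],C["side"]
O=[(sc,(-75,-105,70),0,(299,157)),(sc,(-75,105,70),0,(325,186)),(sc,(-75,105,0),0,(325,206)),(sc,(75,105,0),0,(279,216)),
(sc,(150,-105,16),1,(253,122)),(sc,(150,105,16),1,(275,147)),(sc,(150,105,0),1,(280,149)),(sc,(66,0,17.7),1,(262,161)),
(sd,(-75,105,70),0,(365,211)),(sd,(-75,105,0),0,(365.7,222)),(sd,(75,105,70),0,(323,187)),(sd,(75,105,0),0,(324,204)),(sd,(-75,-105,70),0,(404,173)),(sd,(-75,-105,0),0,(403,188)),
(sd,(150,105,0),1,(325,145)),(sd,(150,-105,0),1,(368,116))]
f=lambda p:np.concatenate([proj(c,boxp(p,b,l))[0]-u for c,b,l,u in O])
s=least_squares(f,[.7,-.1,0,1.3],loss='soft_l1');print(s.x);print(s.fun.reshape(-1,2).round(1))
p=s.x
for n,b,l in(("front edge",(150,0,8),1),("medal",(66,0,17.7),1)):print(n,boxp(p,b,l).round(4))
q=p.copy();q[3]=0;print("closed medal",boxp(q,(66,0,17.7),1))
t,e=tri([(sc,(388.5,202.5)),(sd,(313,248.3))]);print("pentop",t,e)
m,e=tri([(sc,(377,235.5)),(sd,(296,273))]);print("mouth",m,e)
# stand foot fit
F=[(sd,(271.7,295)),(sd,(311.7,307)),(sd,(322,282)),(sd,(286.7,272)),(sc,(348.5,262)),(sc,(397,257))]
def ray0(c,u,z):
    return least_squares(lambda a:proj(c,[a[0],a[1],z])[0]-u,[.6,.1]).x
for c,u in F:print(ray0(c,u,.01))
E
```

```text
[ 0.51211379 -0.16954779 -0.23834289  1.47286549]
[[ 0.1 -1.2]
 [ 0.8 -0.1]
 [ 0.7 -0.4]
 [ 0.1  1.2]
 [-1.5 -0.9]
 [ 0.   2.9]
 [ 0.6  0.3]
 [-0.8  0.1]
 [ 0.3 -4. ]
 [-1.6  3.8]
 [-0.5 -0.6]
 [-1.   0.9]
 [ 0.8 -1.6]
 [-0.6  1.6]
 [ 0.7 -1.1]
 [ 2.2 -2. ]]
front edge [ 0.5785 -0.1857  0.2201]
medal [ 0.5958 -0.1899  0.1374]
closed medal [ 0.52085937 -0.17167262  0.0877    ]
pentop [0.48337257 0.22433236 0.1596372 ] 0.1391649034655984
mouth [0.52307604 0.23594882 0.07818893] 1.5708649612772092
[0.57339837 0.27455498]
[0.47194622 0.26536608]
[0.481901   0.18941247]
[0.57574173 0.19748939]
[0.58969093 0.20325511]
[0.47773491 0.26463302]
```

{"fn": "step_arm", "kwargs": {"moves": [{"rz": 9.9, "gripper": -1}, {"rz": 9.9, "gripper": -1}, {"rz": 9.9, "gripper": -1}, {"rz": 9.9, "gripper": -1}, {"dx": 28.5, "dy": -30}, {"dx": 28.5, "dy": -30}, {"dx": 28.5, "dy": -30}, {"dx": 28.5, "dy": -30}, {"dx": 28.5, "dy": -30}, {"dx": 28.5, "dy": -30}, {"dx": 28.5, "dy": -30}, {"dx": 28.5, "dy": -30}, {}], "grip_force": 30}}

```text
invalid input at $.moves[0]: expected keys rx, ry, rz, dx, dy, dz, gripper
```

{"fn": "step_arm", "kwargs": {"moves": [{"rx": 0, "ry": 0, "rz": 9.9, "dx": 0, "dy": 0, "dz": 0, "gripper": -1}, {"rx": 0, "ry": 0, "rz": 9.9, "dx": 0, "dy": 0, "dz": 0, "gripper": -1}, {"rx": 0, "ry": 0, "rz": 9.9, "dx": 0, "dy": 0, "dz": 0, "gripper": -1}, {"rx": 0, "ry": 0, "rz": 9.9, "dx": 0, "dy": 0, "dz": 0, "gripper": -1}, {"rx": 0, "ry": 0, "rz": 0, "dx": 28.5, "dy": -30, "dz": 0, "gripper": -1}, {"rx": 0, "ry": 0, "rz": 0, "dx": 28.5, "dy": -30, "dz": 0, "gripper": -1}, {"rx": 0, "ry": 0, "rz": 0, "dx": 28.5, "dy": -30, "dz": 0, "gripper": -1}, {"rx": 0, "ry": 0, "rz": 0, "dx": 28.5, "dy": -30, "dz": 0, "gripper": -1}, {"rx": 0, "ry": 0, "rz": 0, "dx": 28.5, "dy": -30, "dz": 0, "gripper": -1}, {"rx": 0, "ry": 0, "rz": 0, "dx": 28.5, "dy": -30, "dz": 0, "gripper": -1}, {"rx": 0, "ry": 0, "rz": 0, "dx": 28.5, "dy": -30, "dz": 0, "gripper": -1}, {"rx": 0, "ry": 0, "rz": 0, "dx": 28.5, "dy": -30, "dz": 0, "gripper": -1}], "grip_force": 30}}

```text
clock: 1.6
tcp_pos: [0.5739, -0.4272, 0.2527]
orientation: [-3.119, 0.375, 0.001]
contact_force: [-0.0, -1.3, -0.4]
grip_width: 0.0002
gripper_force: 0.0
```

```bash
cat >> h.py <<'E'
def inbox(q=( .51211379,-.16954779,-.23834289)):
    o=r.get_obs();R=Ro.from_rotvec(o["orientation"])
    B=Ro.from_euler('z',-q[2])
    print("t",o["clock"],"tcp_box mm",(B.apply(o["tcp_pos"]-[q[0],q[1],0])*1000).round(1),"axes\n",(B*R).as_matrix().round(3),"F",o["contact_force"].round(2),o["grip_width"],o["gripper_force"])
E
python3 -c "
from h import *
inbox()"
```

```text
t 1.6 tcp_box mm [ 120.9 -235.8  252.7] axes
 [[ 1.    -0.001 -0.001]
 [-0.001 -1.     0.   ]
 [-0.001 -0.    -1.   ]] F [-0.03 -1.29 -0.38] 0.00018769242461727934 0.0
```

{"fn": "step_arm", "kwargs": {"moves": [{"rx": 0, "ry": 0, "rz": 0, "dx": 0, "dy": -39, "dz": 4, "gripper": -1}, {"rx": 0, "ry": 0, "rz": 0, "dx": 0, "dy": -39, "dz": 4, "gripper": -1}, {"rx": 0, "ry": 0, "rz": 0, "dx": 0, "dy": -39, "dz": 4, "gripper": -1}, {"rx": 0, "ry": 0, "rz": 0, "dx": 0, "dy": -39, "dz": 4, "gripper": -1}, {"rx": 0, "ry": 0, "rz": 0, "dx": 0, "dy": -39, "dz": 4, "gripper": -1}, {"rx": 0, "ry": 0, "rz": 0, "dx": 0, "dy": -39, "dz": 4, "gripper": -1}, {"rx": 0, "ry": 0, "rz": 0, "dx": -6, "dy": 0, "dz": 0, "gripper": -1}, {"rx": 0, "ry": 0, "rz": 0, "dx": -6, "dy": 0, "dz": 0, "gripper": -1}]}}

```text
clock: 2.6
tcp_pos: [0.6162, -0.1986, 0.229]
orientation: [3.118, -0.375, -0.001]
contact_force: [-0.4, -0.3, -0.8]
grip_width: -0.0002
gripper_force: 0.0
```

```bash
python3 -c "
from h import *
inbox()
a=r.grab_frame('scene')[90:240,220:350];b=r.grab_frame('side')[60:240,290:430]
h=lambda i:cv2.resize(i,(400,int(400*i.shape[0]/i.shape[1])),interpolation=cv2.INTER_CUBIC)
a,b=h(a),h(b);H=max(len(a),len(b));p=lambda i:cv2.copyMakeBorder(i,0,H-len(i),0,0,0)
cv2.imwrite('pics/lid1.png',np.hstack([p(a),p(b)]))
import math
for th in [1.4729,1.4,1.2,1.0,.8,.6,.4,.2,.1,0]:
    print(th,round(75-135*math.cos(th)+16*math.sin(th)+11,1),round(70+135*math.sin(th)+16*math.cos(th)+22,1))
"
```

```text
t 2.6 tcp_box mm [108.   -3.6 229. ] axes
 [[ 1.    -0.001 -0.001]
 [-0.001 -1.    -0.001]
 [-0.001  0.001 -1.   ]] F [-0.42 -0.29 -0.84] -0.00021117949136334016 0.0
1.4729 88.7 227.9
1.4 78.8 227.8
1.2 52.0 223.6
1.0 26.5 214.2
0.8 3.4 200.0
0.6 -16.4 181.4
0.4 -32.1 159.3
0.2 -43.1 134.5
0.1 -46.7 121.4
0 -49.0 108.0
```

View pics/lid1.png

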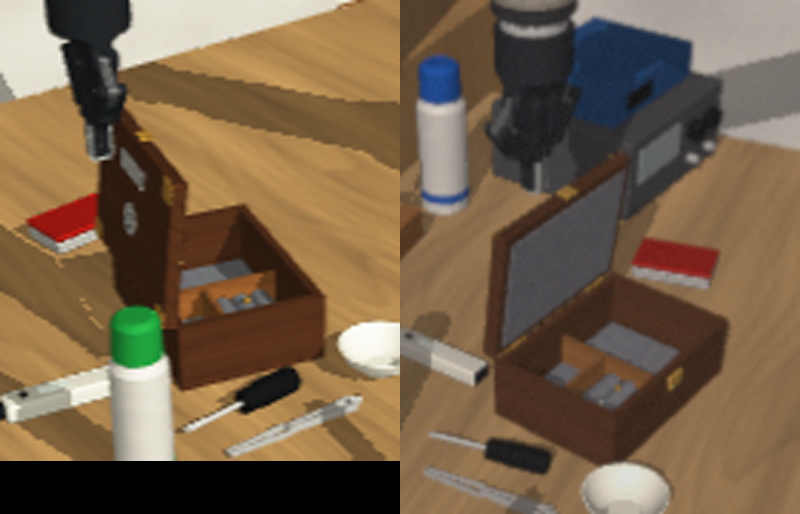

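{"fn": "step_arm", "kwargs": {"moves": [{"rx": 0, "ry": 0, "rz": 0, "dx": -6.5, "dy": 0, "dz": 0, "gripper": -1}, {"rx": 0, "ry": 0, "rz": 0, "dx": -6.5, "dy": 0, "dz": 0, "gripper": -1}, {"rx": 0, "ry": 0, "rz": 0, "dx": -6.5, "dy": 0, "dz": 0.5, "gripper": -1}, {"rx": 0, "ry": 0, "rz": 0, "dx": -9, "dy": 0, "dz": 0.5, "gripper": -1}, {"rx": 0, "ry": 0, "rz": 0, "dx": -9, "dy": 0, "dz": 1, "gripper": -1}, {"rx": 0, "ry": 0, "rz": 0, "dx": -9, "dy": 0, "dz": 1.5, "gripper": -1}, {"rx": 0, "ry": 0, "rz": 0, "dx": -9, "dy": 0, "dz": 2, "gripper": -1}, {"rx": 0, "ry": 0, "rz": 0, "dx": -8.5, "dy": 0, "dz": 2.5, "gripper": -1}, {"rx": 0, "ry": 0, "rz": 0, "dx": -8.5, "dy": 0, "dz": 3.2, "gripper": -1}, {"rx": 0, "ry": 0, "rz": 0, "dx": -8.5, "dy": 0, "dz": 3.7, "gripper": -1}]}}

```text
clock: 3.95
tcp_pos: [0.5375, -0.1785, 0.2141]
orientation: [-3.119, 0.375, 0.001]
contact_force: [1.1, -1.1, 2.4]
grip_width: -0.0001
gripper_force: 1.2
```

```bash
python3 -c "
from h import *
inbox()"
```

```text
t 3.95 tcp_box mm [ 26.8  -2.7 214.1] axes
 [[ 1.    -0.001 -0.   ]
 [-0.001 -1.     0.   ]
 [-0.    -0.    -1.   ]] F [ 1.09 -1.14  2.39] -0.00014936593563726934 1.2316918093711138
```

{"fn": "step_arm", "kwargs": {"moves": [{"rx": 0, "ry": 0, "rz": 0, "dx": -8, "dy": 0, "dz": 4.2, "gripper": -1}, {"rx": 0, "ry": 0, "rz": 0, "dx": -7.7, "dy": 0, "dz": 4.7, "gripper": -1}, {"rx": 0, "ry": 0, "rz": 0, "dx": -7.4, "dy": 0, "dz": 5.2, "gripper": -1}, {"rx": 0, "ry": 0, "rz": 0, "dx": -7, "dy": 0, "dz": 5.8, "gripper": -1}, {"rx": 0, "ry": 0, "rz": 0, "dx": -6.6, "dy": 0, "dz": 6.2, "gripper": -1}, {"rx": 0, "ry": 0, "rz": 0, "dx": -6.2, "dy": 0, "dz": 6.6, "gripper": -1}, {"rx": 0, "ry": 0, "rz": 0, "dx": -5.6, "dy": 0, "dz": 7, "gripper": -1}, {"rx": 0, "ry": 0, "rz": 0, "dx": -5.2, "dy": 0, "dz": 7.4, "gripper": -1}, {"rx": 0, "ry": 0, "rz": 0, "dx": -4.8, "dy": 0, "dz": 7.7, "gripper": -1}, {"rx": 0, "ry": 0, "rz": 0, "dx": -4.2, "dy": 0, "dz": 8, "gripper": -1}, {"rx": 0, "ry": 0, "rz": 0, "dx": -3.7, "dy": 0, "dz": 8.3, "gripper": -1}, {"rx": 0, "ry": 0, "rz": 0, "dx": -3.1, "dy": 0, "dz": 8.5, "gripper": -1}, {"rx": 0, "ry": 0, "rz": 0, "dx": -2, "dy": 0, "dz": 6.5, "gripper": -1}, {"rx": 0, "ry": 0, "rz": 0, "dx": -1.6, "dy": 0, "dz": 6.5, "gripper": -1}, {"rx": 0, "ry": 0, "rz": 0, "dx": -0.8, "dy": 0, "dz": 4, "gripper": -1}, {"rx": 0, "ry": 0, "rz": 0, "dx": -0.3, "dy": 0, "dz": 3, "gripper": -1}]}}

```text
clock: 5.95
tcp_pos: [0.4661, -0.1613, 0.1146]
orientation: [3.119, -0.375, -0.0]
contact_force: [-0.8, 0.2, 1.1]
grip_width: -0.0001
gripper_force: 0.9
```

```bash
python3 -c "
from h import *
inbox()"
```

```text
t 5.95 tcp_box mm [-46.7  -2.8 114.6] axes
 [[ 1.    -0.001 -0.   ]
 [-0.001 -1.    -0.   ]
 [-0.     0.    -1.   ]] F [-0.77  0.25  1.08] -0.00014121601124259984 0.8537301700562239
```

Now the last ~7 mm, slowly.

{"fn": "step_arm", "kwargs": {"moves": [{"rx": 0, "ry": 0, "rz": 0, "dx": 0, "dy": 0, "dz": 1.5, "gripper": -1}, {"rx": 0, "ry": 0, "rz": 0, "dx": 0, "dy": 0, "dz": 1.5, "gripper": -1}, {"rx": 0, "ry": 0, "rz": 0, "dx": 0, "dy": 0, "dz": 1.5, "gripper": -1}, {"rx": 0, "ry": 0, "rz": 0, "dx": 0, "dy": 0, "dz": 1, "gripper": -1}, {"rx": 0, "ry": 0, "rz": 0, "dx": 0, "dy": 0, "dz": 0.5, "gripper": -1}]}}

```text
clock: 6.58
tcp_pos: [0.4663, -0.1613, 0.1095]
orientation: [-3.119, 0.375, -0.0]
contact_force: [-4.8, 1.7, 14.6]
grip_width: -0.0002
gripper_force: 7.1
```

{"fn": "step_arm", "kwargs": {"moves": [{"rx": 0, "ry": 0, "rz": 0, "dx": 0, "dy": 0, "dz": 0.6, "gripper": -1}, {"rx": 0, "ry": 0, "rz": 0, "dx": 0, "dy": 0, "dz": 0.4, "gripper": -1}]}}

```text
clock: 6.82
tcp_pos: [0.4663, -0.1613, 0.1094]
orientation: [-3.119, 0.376, -0.0]
contact_force: [-7.7, 2.7, 24.3]
grip_width: 0.0003
gripper_force: 12.1
```

{"fn": "step_arm", "kwargs": {"moves": [{"rx": 0, "ry": 0, "rz": 0, "dx": 0, "dy": 0, "dz": -10, "gripper": -1}, {"rx": 0, "ry": 0, "rz": 0, "dx": 0, "dy": 0, "dz": -45, "gripper": -1}, {"rx": 0, "ry": 0, "rz": 0, "dx": 0, "dy": 0, "dz": -45, "gripper": -1}, {"rx": 0, "ry": 0, "rz": 0, "dx": 0, "dy": 0, "dz": -45, "gripper": 1}, {"rx": 0, "ry": 0, "rz": 0, "dx": 0, "dy": 0, "dz": -45, "gripper": 1}, {"rx": 0, "ry": 0, "rz": 0, "dx": -11.9, "dy": -45.5, "dz": 0, "gripper": 1}, {"rx": 0, "ry": 0, "rz": 0, "dx": -11.9, "dy": -45.5, "dz": 0, "gripper": 1}, {"rx": 0, "ry": 0, "rz": 0, "dx": -11.9, "dy": -45.5, "dz": 0, "gripper": 1}, {"rx": 0, "ry": 0, "rz": 0, "dx": -11.9, "dy": -45.5, "dz": 0, "gripper": 1}, {"rx": 0, "ry": 0, "rz": 0, "dx": -11.9, "dy": -45.5, "dz": 0, "gripper": 1}, {"rx": 0, "ry": 0, "rz": 0, "dx": -11.9, "dy": -45.5, "dz": 0, "gripper": 1}, {"rx": 0, "ry": 0, "rz": 0, "dx": -11.9, "dy": -45.5, "dz": 0, "gripper": 1}, {"rx": 0, "ry": 0, "rz": 0, "dx": -11.9, "dy": -45.5, "dz": 0, "gripper": 1}, {"rx": 0, "ry": 0, "rz": -8, "dx": 0, "dy": 0, "dz": 0, "gripper": 1}, {"rx": 0, "ry": 0, "rz": -8, "dx": 0, "dy": 0, "dz": 0, "gripper": 1}, {"rx": 0, "ry": 0, "rz": -8, "dx": 0, "dy": 0, "dz": 0, "gripper": 1}, {"rx": 0, "ry": 0, "rz": 0, "dx": 0, "dy": 0, "dz": 0, "gripper": 1}]}}

```text
clock: 8.95
tcp_pos: [0.4601, 0.2151, 0.2979]
orientation: [-3.129, -0.28, -0.001]
contact_force: [0.2, -0.9, -0.2]
grip_width: 0.0854
gripper_force: 0.0
```

```bash
python3 -c "
from h import *
import pickle
o=r.get_obs();print(o['clock'],o['tcp_pos'],Ro.from_rotvec(o['orientation']).as_matrix().round(3))
c=r.camera_info('wrist');w=r.grab_frame('wrist');pickle.dump(c,open('w1.pkl','wb'))
R=cv2.Rodrigues(np.array(c['rvec'],float))[0];print('campos',-R.T@np.array(c['tvec']).ravel(),'fwd',R[2])
cv2.imwrite('pics/w1.png',w)
a=r.grab_frame('scene');cv2.imwrite('pics/scene1.png',a);b=r.grab_frame('side');cv2.imwrite('pics/side1.png',b)
i=cv2.resize(a[120:220,240:340],(400,400),interpolation=cv2.INTER_CUBIC);j=cv2.resize(b[130:230,310:410],(400,400),interpolation=cv2.INTER_CUBIC)
cv2.imwrite('pics/lid2.png',np.hstack([i,j]))"
```

```text
8.95 [0.46009877 0.21506261 0.29787946] [[ 0.984  0.177  0.   ]
 [ 0.177 -0.984  0.   ]
 [ 0.    -0.    -1.   ]]
campos [0.53485504 0.22826402 0.41795861] fwd [-0.29790979 -0.05376394 -0.9530788 ]
```

View pics/w1.png

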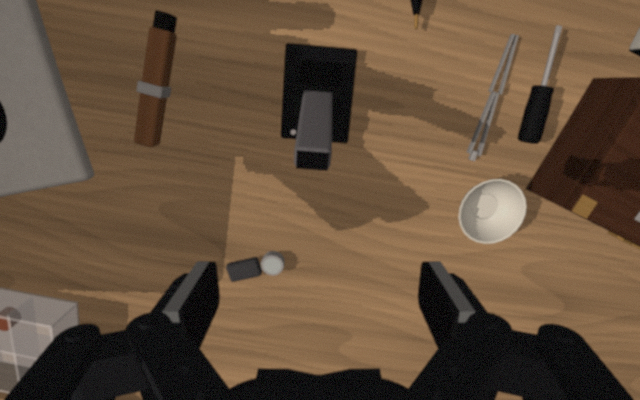

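View pics/lid2.png

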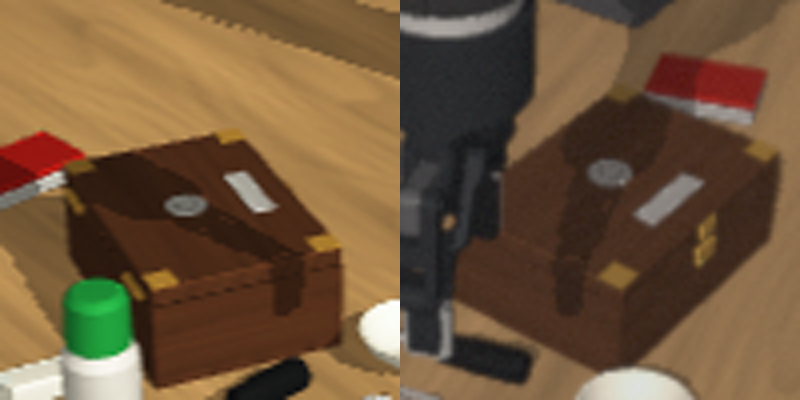

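The wrist view shows the stand foot corners (287,44),(357,49),(349,142),(281,137), and the pen's end face corners (299,151),(332,152),(329,168),(297,167). The lid picture shows the lid closed flush, with the medallion at scene (286.5,171.5) and side (362.3,173).

```bash
python3 - <<'E'
from h import *
import pickle
w=pickle.load(open('w1.pkl','rb'));sc,sd=C["scene"],C["side"]
print("medal",tri([(sc,(286.5,171.5)),(sd,(362.3,173))]))
for c,u in((sc,(286.5,171.5)),(sd,(362.3,173))):
    print(least_squares(lambda a:proj(c,[a[0],a[1],.0877])[0]-u,[.5,-.1]).x)
foot=[((52.5,-40),(287,44)),((52.5,40),(0,0)),((-52.5,40),(0,0)),((-52.5,-40),(0,0))]
# image up = +x(away from robot), image right = -y
FW=[((52.5,40),(287,44)),((52.5,-40),(357,49)),((-52.5,-40),(349,142)),((-52.5,40),(281,137))]
FS=[((52.5,40),(271.7,295)),((-52.5,40),(311.7,307)),((-52.5,-40),(322,282)),((52.5,-40),(286.7,272))]
def fs(p):
    x,y,a=p;R=Ro.from_euler('z',a);o=[]
    for c,L in((w,FW),(sd,FS)):
        for b,u in L:o.append(proj(c,R.apply([b[0]/1000,b[1]/1000,.01])+[x,y,0])[0]-u)
    return np.concatenate(o)
s=least_squares(fs,[.526,.232,.1]);print("stand",s.x,s.fun.reshape(-1,2).round(1).tolist())
PW=[(10,14,151,299),(10,-14,152,332),(-10,-14,168.5,329),(-10,14,167,297)]
def pp(p,b):
    return Ro.from_euler('ZYX',[p[3],-p[4],p[5]]).apply(np.array(b)/1000)+p[:3]
def fp(p):
    o=[proj(w,pp(p,(a,b,0)))[0]-(u,v) for a,b,v,u in PW]
    for b,L in((14,((304,91),(297+3.5,130))),(-14,((333,93),(332.3,130)))):
        for q in L:
            i=L.index(q); o.append(proj(w,pp(p,(10,b,-p[6+i]*1000)))[0]-q)
    o.append(proj(sc,pp(p,(0,0,0)))[0]-(388.5,202.5));o.append(proj(sd,pp(p,(0,0,0)))[0]-(313,248.3))
    # lower axis points, perpendicular only through free s
    o.append(proj(sc,pp(p,(0,0,-p[8]*1000)))[0]-(377,234)); o.append(proj(sd,pp(p,(0,0,-p[8]*1000)))[0]-(297,272))
    o.append([(p[4]-.4)*20,(p[5])*20])
    return np.concatenate(o)
s=least_squares(fp,[.483,.224,.16,.1,.4,0,.08,.03,.08],x_scale=[.1,.1,.1,1,1,1,.1,.1,.1]);print("pen top",s.x.round(4));print(s.fun.reshape(-1,2).round(1).tolist())
R=Ro.from_euler('ZYX',[s.x[3],-s.x[4],s.x[5]]).as_matrix();print(R.round(3),"grip",(s.x[:3]-.04*R[:,2]).round(4),"tip",(s.x[:3]-.16*R[:,2]).round(4))
E
```

```text
medal (array([ 0.52096686, -0.17178539,  0.08554611]), np.float64(0.3705650905217226))
[ 0.5239234  -0.16646152]
[ 0.5204665  -0.17077279]
stand [0.52786091 0.22756926 0.10050107] [[-2.0, -1.7], [1.2, -0.6], [-0.6, 1.8], [-0.7, 1.4], [-0.6, -1.0], [0.8, -1.0], [2.1, -1.7], [-2.0, -2.3]]
pen top [0.482  0.2218 0.1529 0.1082 0.483  0.0111 0.0886 0.0262 0.0868]
[[-2.3, -2.5], [1.8, -1.1], [2.4, 2.4], [-0.8, 1.8], [-1.0, -0.1], [-1.7, -1.2], [-0.2, -0.0], [1.2, 1.0], [-0.6, 1.5], [1.2, 1.7], [-1.1, 1.8], [1.7, -2.5], [1.7, 0.2]]
[[ 0.88  -0.113 -0.46 ]
 [ 0.096  0.994 -0.061]
 [ 0.464  0.01   0.886]] grip [0.5004 0.2242 0.1174] tip [0.5556 0.2315 0.0112]
```

{"fn": "step_arm", "kwargs": {"moves": [{"rx": 0, "ry": 0, "rz": 4.4, "dx": 0, "dy": 0, "dz": 0, "gripper": 1}, {"rx": 0, "ry": 7.7, "rz": 0, "dx": 0, "dy": 0, "dz": 0, "gripper": 1}, {"rx": 0, "ry": 7.7, "rz": 0, "dx": 0, "dy": 0, "dz": 0, "gripper": 1}, {"rx": 0, "ry": 7.5, "rz": 0, "dx": 0, "dy": 0, "dz": 0, "gripper": 1}, {"rx": 0, "ry": 0, "rz": 0, "dx": -17, "dy": -3, "dz": 0, "gripper": 1}, {"rx": 0, "ry": 0, "rz": 0, "dx": -17, "dy": -3, "dz": 0, "gripper": 1}, {"rx": 0, "ry": 0, "rz": 0, "dx": 0, "dy": 0, "dz": 30, "gripper": 1}, {"rx": 0, "ry": 0, "rz": 0, "dx": 0, "dy": 0, "dz": 30, "gripper": 1}, {"rx": 0, "ry": 0, "rz": 0, "dx": 0, "dy": 0, "dz": 0, "gripper": 1}]}}

```text
clock: 10.22
tcp_pos: [0.4507, 0.2195, 0.2272]
orientation: [-3.059, -0.156, -0.611]
contact_force: [-0.3, -0.4, 0.9]
grip_width: 0.0854
gripper_force: 0.0
```

```bash
python3 -c "
from h import *
import pickle
o=r.get_obs();print(o['clock'],o['tcp_pos'],Ro.from_rotvec(o['orientation']).as_matrix().round(3),o['joints'].round(2))
c=r.camera_info('wrist');w=r.grab_frame('wrist');pickle.dump(c,open('w2.pkl','wb'));cv2.imwrite('pics/w2.png',w)
"
```

```text
10.225 [0.45073409 0.21946355 0.22721919] [[ 0.918  0.101  0.382]
 [ 0.094 -0.995  0.037]
 [ 0.384  0.002 -0.923]] [-0.38  0.09 -0.36  2.22  0.5   0.57 -2.58]
```

View pics/w2.png

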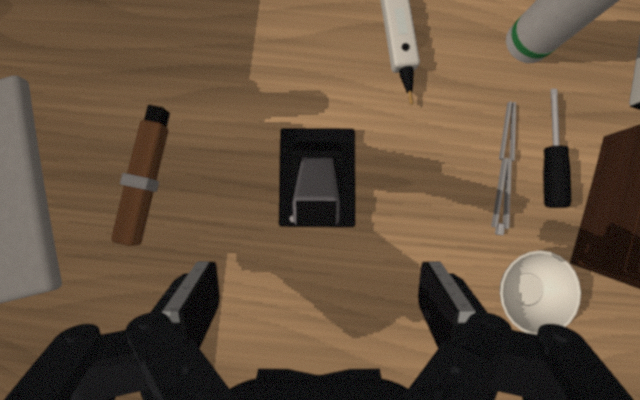

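```bash
python3 - <<'E'
from h import *
import pickle
w,v=[pickle.load(open(f'w{i}.pkl','rb')) for i in(1,2)];sc,sd=C["scene"],C["side"]
t=tri([(w,(314,160)),(v,(316,210)),(sc,(388.5,202.5)),(sd,(313,248.3))]);print("top",t)
print(tri([(w,(314,160)),(v,(316,210))]))
e=tri([(w,(315.5,151.5)),(v,(317.5,197.5))])[0];m=tri([(w,(318.5,92)),(v,(318.5,158))])[0];print(e,m,"lean",np.arctan2(np.hypot(*(e-m)[:2]),(e-m)[2]))
o=r.get_obs();R=Ro.from_rotvec(o['orientation']).as_matrix()
for ln in(.37,.41,.45):
    d=np.array([-np.sin(ln)*.995,-np.sin(ln)*.1,np.cos(ln)])
    g=t[0]-.04*d; print(ln,g,"tool delta to grip mm",(R.T@(g-o['tcp_pos'])*1000).round(1))
    for c,u in((w,(318.5,92)),(v,(318.5,158)),(sc,(377,234)),(sd,(297,272))):
        print("   ",proj(c,t[0]-.085*d)[0].round(1),u)
E
```

```text
top (array([0.48439499, 0.22341079, 0.16097546]), np.float64(1.3763490764893618))
(array([0.48475368, 0.22333634, 0.16759126]), np.float64(1.1600230120363904))
[0.4917184  0.22327588 0.17098926] [0.53170044 0.22729887 0.08572376] lean 0.4404087854084183
0.37 [0.49878729 0.22485725 0.12368237] tool delta to grip mm [ 3.800e+00 -1.000e-01  1.153e+02]
    [316.5 110.3] (318.5, 92)
    [317.1 178.8] (318.5, 158)
    [377.8 232.9] (377, 234)
    [301.3 268.7] (297, 272)
0.41 [0.50025965 0.22500523 0.12429063] tool delta to grip mm [  5.4  -0.  115.3]
    [316.8 106.9] (318.5, 92)
    [317.1 174.8] (318.5, 158)
    [377. 233.] (377, 234)
    [300.  267.9] (297, 272)
0.45 [0.50170662 0.22515065 0.12495758] tool delta to grip mm [  7.   -0.  115.2]
    [317.  103.6] (318.5, 92)
    [317.1 170.9] (318.5, 158)
    [376.3 233. ] (377, 234)
    [298.8 267.2] (297, 272)
```

{"fn": "step_arm", "kwargs": {"moves": [{"rx": 0, "ry": 2, "rz": 0, "dx": 2, "dy": 0, "dz": 0, "gripper": 1}, {"rx": 0, "ry": 0, "rz": 0, "dx": 0, "dy": 0, "dz": 30, "gripper": 1}, {"rx": 0, "ry": 0, "rz": 0, "dx": 0, "dy": 0, "dz": 30, "gripper": 1}, {"rx": 0, "ry": 0, "rz": 0, "dx": 0, "dy": 0, "dz": 25, "gripper": 1}, {"rx": 0, "ry": 0, "rz": 0, "dx": 0, "dy": 0, "dz": 17, "gripper": 1}, {"rx": 0, "ry": 0, "rz": 0, "dx": 0, "dy": 0, "dz": 10, "gripper": 1}, {"rx": 0, "ry": 0, "rz": 0, "dx": 0, "dy": 0, "dz": 0, "gripper": 1}]}}

```text
clock: 11.15
tcp_pos: [0.5006, 0.2258, 0.1292]
orientation: [-3.042, -0.156, -0.673]
contact_force: [0.2, -0.0, -0.0]
grip_width: 0.0858
gripper_force: 0.0
```

{"fn": "step_arm", "kwargs": {"moves": [{"rx": 0, "ry": 0, "rz": 0, "dx": 0, "dy": 0, "dz": 0, "gripper": 0}, {"rx": 0, "ry": 0, "rz": 0, "dx": 0, "dy": 0, "dz": 0, "gripper": -0.2}, {"rx": 0, "ry": 0, "rz": 0, "dx": 0, "dy": 0, "dz": 0, "gripper": -1}, {"rx": 0, "ry": 0, "rz": 0, "dx": 0, "dy": 0, "dz": 0, "gripper": -1}, {"rx": 0, "ry": 0, "rz": 0, "dx": 0, "dy": 0, "dz": 0, "gripper": -1}, {"rx": 0, "ry": 0, "rz": 0, "dx": 0, "dy": 0, "dz": 0, "gripper": -1}], "grip_force": 35}}

```text
clock: 11.9
tcp_pos: [0.5004, 0.225, 0.1288]
orientation: [-3.042, -0.156, -0.673]
contact_force: [-2.4, -1.3, 5.6]
grip_width: 0.0274
gripper_force: 29.6
```

{"fn": "step_arm", "kwargs": {"moves": [{"rx": 0, "ry": 0, "rz": 0, "dx": 0, "dy": 0, "dz": -5, "gripper": -1}, {"rx": 0, "ry": 0, "rz": 0, "dx": 0, "dy": 0, "dz": -10, "gripper": -1}, {"rx": 0, "ry": 0, "rz": 0, "dx": 0, "dy": 0, "dz": -10, "gripper": -1}]}}

```text
clock: 12.28
tcp_pos: [0.4896, 0.2242, 0.152]
orientation: [-3.042, -0.156, -0.672]
contact_force: [3.2, 0.8, -1.5]
grip_width: 0.0277
gripper_force: 29.5
```

{"fn": "step_arm", "kwargs": {"moves": [{"rx": 0, "ry": 0, "rz": 0, "dx": 0, "dy": 0, "dz": -12, "gripper": -1}, {"rx": 0, "ry": 0, "rz": 0, "dx": 0, "dy": 0, "dz": -14, "gripper": -1}, {"rx": 0, "ry": 0, "rz": 0, "dx": 0, "dy": 0, "dz": -14, "gripper": -1}, {"rx": 0, "ry": 0, "rz": 0, "dx": 0, "dy": 0, "dz": -14, "gripper": -1}, {"rx": 0, "ry": 0, "rz": 0, "dx": 0, "dy": 0, "dz": -14, "gripper": -1}, {"rx": 0, "ry": 0, "rz": 0, "dx": 0, "dy": 0, "dz": -14, "gripper": -1}, {"rx": 0, "ry": 0, "rz": 0, "dx": 0, "dy": 0, "dz": 0, "gripper": -1}]}}

```text
clock: 13.15
tcp_pos: [0.4551, 0.2208, 0.2266]
orientation: [-3.041, -0.157, -0.673]
contact_force: [0.5, 0.0, -1.6]
grip_width: 0.0274
gripper_force: 30.0
```

```bash
python3 -c "
from h import *
o=r.get_obs();print(o['clock'],o['tcp_pos'],Ro.from_rotvec(o['orientation']).as_matrix().round(3),o['joints'].round(2),o['contact_force'],o['grip_width'],o['gripper_force'])
"
```

```text
13.15 [0.45505023 0.22076845 0.22656715] [[ 0.902  0.103  0.42 ]
 [ 0.093 -0.995  0.044]
 [ 0.422 -0.001 -0.906]] [-0.54  0.08 -0.19  2.25  0.55  0.52 -2.64] [ 0.45508774  0.0499521  -1.61209908] 0.02735957310781476 29.955425262451172
```

{"fn": "step_arm", "kwargs": {"moves": [{"rx": 0, "ry": 0, "rz": 0, "dx": 10, "dy": 0, "dz": -22, "gripper": -1}, {"rx": 0, "ry": 0, "rz": 0, "dx": 11, "dy": 0, "dz": -23, "gripper": -1}, {"rx": 0, "ry": -8.3, "rz": 0, "dx": 0, "dy": 0, "dz": 0, "gripper": -1}, {"rx": 0, "ry": -8.3, "rz": 0, "dx": 0, "dy": 0, "dz": 0, "gripper": -1}, {"rx": 0, "ry": -8.4, "rz": 0, "dx": 0, "dy": 0, "dz": 0, "gripper": -1}, {"rx": 0, "ry": 0, "rz": 0, "dx": 2.7, "dy": 20, "dz": 0, "gripper": -1}, {"rx": 0, "ry": 0, "rz": 0, "dx": 2.7, "dy": 36, "dz": 0, "gripper": -1}, {"rx": 0, "ry": 0, "rz": 0, "dx": 2.7, "dy": 36, "dz": 0, "gripper": -1}, {"rx": 0, "ry": 0, "rz": 0, "dx": 2.7, "dy": 36, "dz": 0, "gripper": -1}, {"rx": 0, "ry": 0, "rz": 0, "dx": 2.7, "dy": 36, "dz": 0, "gripper": -1}, {"rx": 0, "ry": 0, "rz": 0, "dx": 2.7, "dy": 36, "dz": 0, "gripper": -1}, {"rx": 0, "ry": 0, "rz": 0, "dx": 2.7, "dy": 36, "dz": 0, "gripper": -1}, {"rx": 0, "ry": 0, "rz": 0, "dx": 2.7, "dy": 36, "dz": 0, "gripper": -1}, {"rx": 0, "ry": 0, "rz": 0, "dx": 2.7, "dy": 36, "dz": 0, "gripper": -1}, {"rx": 0, "ry": 0, "rz": 0, "dx": 2.7, "dy": 36, "dz": 0, "gripper": -1}, {"rx": 0, "ry": 0, "rz": 0, "dx": 0, "dy": 36, "dz": 0, "gripper": -1}, {"rx": 0, "ry": 0, "rz": 0, "dx": 0, "dy": 15, "dz": 0, "gripper": -1}, {"rx": 0, "ry": 0, "rz": 0, "dx": 0, "dy": 0, "dz": 0, "gripper": -1}]}}

```text
clock: 15.4
tcp_pos: [0.5225, -0.17, 0.2746]
orientation: [-3.138, -0.159, 0.004]
contact_force: [0.4, 1.1, -1.3]
grip_width: 0.0276
gripper_force: 30.0
```

```bash
python3 - <<'E'
from h import *
import pickle
o=r.get_obs();print(o['clock'],o['tcp_pos'],Ro.from_rotvec(o['orientation']).as_matrix().round(3),o['joints'].round(2),o['contact_force'],o['grip_width'],o['gripper_force'])
t=o['tcp_pos'];ims=[]
for n in("scene","side","wrist"):
    c=r.camera_info(n);f=r.grab_frame(n);cv2.imwrite(f"pics/{n}3.png",f);pickle.dump(c,open(f"{n}3.pkl","wb"))
    print(n,[proj(c,t+[0,0,-h])[0].round(1).tolist() for h in(0,.03,.077,.117)],proj(c,[.521,-.171,.0877])[0].round(1))
    if n!="wrist":
        u=proj(c,t+[0,0,-.09])[0].astype(int);s=3
        k=f[u[1]-66:u[1]+66,u[0]-66:u[0]+66];k=cv2.resize(k,(396,396),interpolation=cv2.INTER_CUBIC);print("crop origin",u-66)
        ims.append(k)
ims=np.hstack(ims)
w=cv2.resize(f[0:200],(640,200));w=cv2.copyMakeBorder(w,0,0,0,152,0)
cv2.imwrite("pics/m3.png",np.vstack([ims,w]))
E
```

```text
15.4 [ 0.52254253 -0.1700105   0.27464667] [[ 0.995  0.101 -0.003]
 [ 0.101 -0.995 -0.   ]
 [-0.003 -0.    -1.   ]] [ 0.08  0.25  0.14  1.84 -0.04  1.06 -1.23] [ 0.3627077   1.12182208 -1.25539286] 0.0275625336706476 29.96945410966873
scene [[283.8, 113.6], [284.2, 123.3], [284.8, 138.1], [285.3, 150.4]] [286.4 170.6]
crop origin [218  76]
side [[364.4, 115.8], [363.9, 125.8], [363.1, 140.7], [362.5, 152.9]] [362.2 172.9]
crop origin [296  78]
wrist [[322.5, 290.0], [321.8, 255.3], [321.2, 219.6], [320.8, 199.3]] [321.2 177.3]
```

View pics/m3.png

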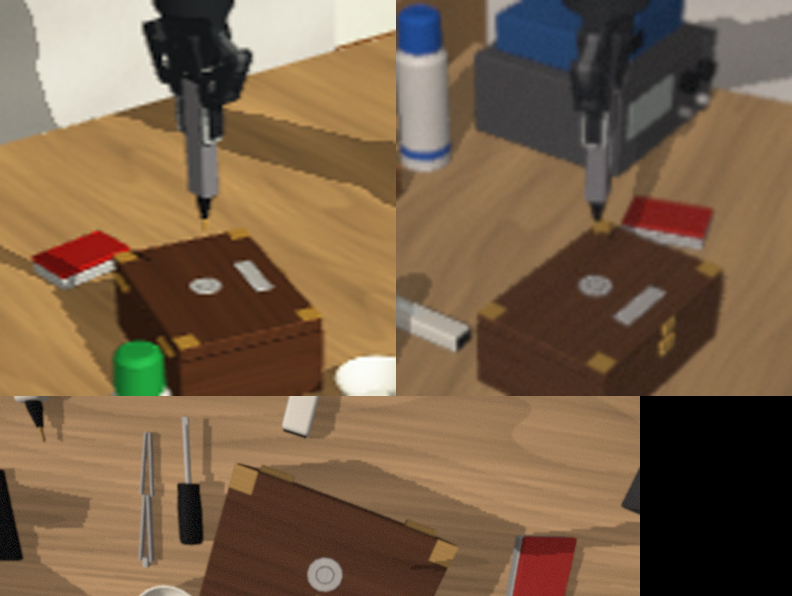

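{"fn": "step_arm", "kwargs": {"moves": [{"rx": 0, "ry": 0, "rz": 0, "dx": 0, "dy": 0, "dz": 20, "gripper": -1}, {"rx": 0, "ry": 0, "rz": 0, "dx": 0, "dy": 0, "dz": 20, "gripper": -1}, {"rx": 0, "ry": 0, "rz": 0, "dx": 0, "dy": 0, "dz": 10, "gripper": -1}, {"rx": 0, "ry": 0, "rz": 0, "dx": 0, "dy": 0, "dz": 0, "gripper": -1}, {"rx": 0, "ry": 0, "rz": 0, "dx": 0, "dy": 0, "dz": 0, "gripper": -1}]}}

```text
clock: 16.18
tcp_pos: [0.5233, -0.1694, 0.2259]
orientation: [3.137, 0.162, -0.001]
contact_force: [1.0, -0.8, -0.4]
grip_width: 0.0281
gripper_force: 30.0
```

```bash
python3 - <<'E'
from h import *
import pickle
o=r.get_obs();print(o['clock'],o['tcp_pos'],Ro.from_rotvec(o['orientation']).as_matrix().round(4),o['contact_force'])
t=o['tcp_pos'];np.save("t4.npy",t);ims=[]
for n,W,H in(("scene",40,86),("side",40,86),("wrist",64,86)):
    c=r.camera_info(n);f=r.grab_frame(n);cv2.imwrite(f"pics/{n}4.png",f);pickle.dump(c,open(f"{n}4.pkl","wb"))
    print(n,[proj(c,t+[0,0,-h])[0].round(1).tolist() for h in(0,.03,.077,.117)],proj(c,[.521,-.171,.0877])[0].round(1))
    u=proj(c,[t[0],t[1],.13 if n!="wrist" else .105])[0].astype(int)
    x0,y0=u[0]-W//2,u[1]-H//2-(8 if n!="wrist" else -5)
    s=5.5;k=cv2.resize(f[y0:y0+H,x0:x0+W],None,fx=s,fy=s,interpolation=cv2.INTER_CUBIC);print("crop",x0,y0,k.shape)
    for i in range(0,W,10):cv2.line(k,(int(i*s),0),(int(i*s),5),(0,255,255),1)
    for i in range(0,H,10):cv2.line(k,(0,int(i*s)),(5,int(i*s)),(0,255,255),1);cv2.putText(k,str(y0+i),(7,int(i*s)+4),0,.3,(0,255,255),1)
    ims.append(k)
cv2.imwrite("pics/m4.png",np.hstack(ims))
E
```

```text
16.175 [ 0.52327114 -0.16942436  0.22591372] [[ 9.947e-01  1.030e-01 -5.000e-04]
 [ 1.030e-01 -9.947e-01 -4.000e-04]
 [-5.000e-04  3.000e-04 -1.000e+00]] [ 1.03884146 -0.8309636  -0.38691509]
scene [[284.3, 129.4], [284.7, 138.8], [285.4, 153.1], [285.9, 164.9]] [286.4 170.6]
crop 265 107 (473, 220, 3)
side [[363.3, 131.9], [362.8, 141.3], [362.1, 155.5], [361.5, 167.1]] [362.2 172.9]
crop 341 110 (473, 220, 3)
wrist [[316.9, 288.9], [317.1, 254.4], [317.3, 219.0], [317.5, 198.9]] [319.2 193.5]
crop 285 159 (473, 352, 3)
```

View pics/m4.png

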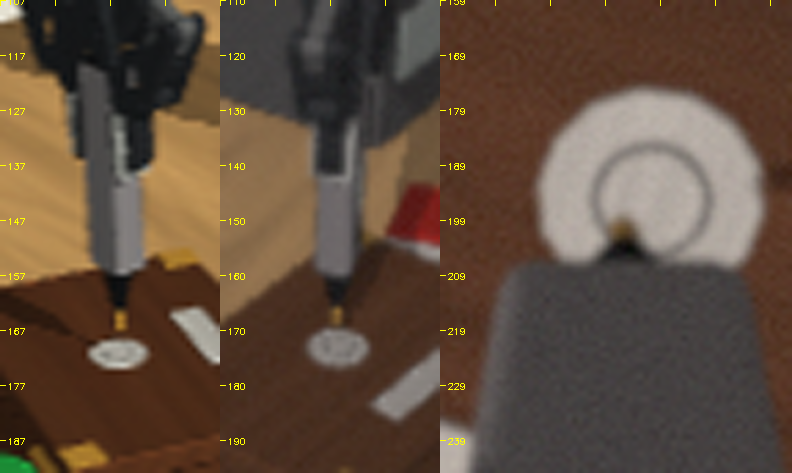

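```bash
python3 - <<'E'
from h import *
import pickle
c=[pickle.load(open(f"{n}4.pkl","rb")) for n in("scene","side","wrist")]
T=[(286.8,166.4),(362.3,168.3),(318.1,199)];M=[(286.6,171.2),(362.5,173.1),(323.5,195.4)]
t=np.load("t4.npy")
print("tip rel tcp",tri(list(zip(c,T)))[0]-t,"2cam",tri(list(zip(c[:2],T[:2])))[0]-t)
for k in([0],[1],[2],[0,1,2]):
    print(k,least_squares(lambda a:np.concatenate([proj(c[i],[a[0],a[1],.0877])[0]-M[i] for i in k]),[.52,-.17]).x)
print("med3",tri(list(zip(c,M)))[0])
# tip xy under assumed z per camera
for z in(.104,.107,.110):
    print(z,[least_squares(lambda a:proj(c[i],[a[0],a[1],z])[0]-T[i],[.52,-.17]).x.round(4).tolist() for i in range(3)])
# barrel edge direction: vertical lines through scene/side, expected px slope per mm
for n,i in(("scene",0),("side",1)):
    a=proj(c[i],t+[0,0,-.03])[0];b=proj(c[i],t+[0,0,-.075])[0];print(n,"dx/dy",(b-a)[0]/(b-a)[1])
    g=cv2.cvtColor(cv2.imread(f"pics/{n}4.png"),cv2.COLOR_BGR2GRAY).astype(float)
    for y in range(138 if i==0 else 143,158,2):
        x0=int(c[i]is c[0] and 276 or 352);row=g[y,x0:x0+22];print(y,x0,row.astype(int).tolist())
E
```

```text
tip rel tcp [-0.00186059 -0.00063144 -0.12238868] 2cam [-0.00250117  0.00024942 -0.12165436]
[0] [ 0.52263058 -0.16780741]
[1] [ 0.51974807 -0.1705412 ]
[2] [ 0.51979761 -0.17446035]
[0, 1, 2] [ 0.51984595 -0.17422191]
med3 [ 0.51901646 -0.17451473  0.08470389]
0.104 [[0.5213, -0.1676], [0.5214, -0.1712], [0.5216, -0.1701]]
0.107 [[0.5243, -0.163], [0.5199, -0.1672], [0.5226, -0.17]]
0.11 [[0.5273, -0.1584], [0.5185, -0.1631], [0.5236, -0.1699]]
scene dx/dy 0.043042014781435656
138 276 [131, 132, 131, 132, 102, 74, 74, 74, 74, 75, 122, 125, 97, 101, 147, 163, 155, 150, 150, 154, 159, 158]
140 276 [138, 137, 136, 136, 110, 79, 73, 74, 74, 80, 81, 110, 126, 129, 130, 140, 150, 150, 148, 147, 149, 151]
142 276 [147, 143, 141, 141, 112, 79, 72, 73, 75, 94, 120, 128, 126, 125, 116, 125, 139, 143, 146, 146, 145, 146]
144 276 [143, 146, 149, 146, 122, 86, 73, 73, 74, 92, 118, 127, 126, 126, 118, 125, 133, 136, 138, 141, 141, 141]
146 276 [141, 140, 139, 140, 121, 87, 73, 73, 74, 87, 114, 126, 126, 125, 124, 126, 128, 131, 135, 137, 139, 139]
148 276 [150, 150, 148, 147, 117, 80, 73, 74, 74,
[... 728 characters left out ...]
89, 102, 120, 122, 121, 120, 113, 84]
147 352 [110, 110, 112, 114, 115, 115, 104, 104, 105, 105, 107, 105, 95, 80, 92, 109, 120, 120, 119, 119, 108, 69]
149 352 [112, 114, 117, 117, 119, 115, 96, 103, 104, 106, 105, 105, 95, 73, 76, 105, 120, 118, 119, 112, 72, 50]
151 352 [117, 120, 119, 119, 120, 113, 97, 103, 105, 104, 106, 105, 96, 66, 63, 96, 115, 120, 112, 74, 49, 47]
153 352 [122, 120, 120, 120, 117, 113, 103, 105, 104, 104, 105, 104, 95, 60, 53, 74, 79, 74, 78, 76, 81, 70]
155 352 [121, 121, 119, 117, 117, 112, 101, 102, 104, 106, 106, 106, 93, 67, 53, 47, 36, 37, 39, 40, 54, 61]
157 352 [119, 117, 113, 111, 81, 71, 86, 103, 106, 106, 104, 104, 92, 60, 40, 38, 33, 37, 41, 50, 47, 50]
```

{"fn": "step_arm", "kwargs": {"moves": [{"rx": 0, "ry": 0, "rz": 0, "dx": -2, "dy": 4, "dz": 0, "gripper": -1}, {"rx": 0, "ry": 0, "rz": 0, "dx": 0, "dy": 0, "dz": 4, "gripper": -1}, {"rx": 0, "ry": 0, "rz": 0, "dx": 0, "dy": 0, "dz": 4, "gripper": -1}, {"rx": 0, "ry": 0, "rz": 0, "dx": 0, "dy": 0, "dz": 3, "gripper": -1}, {"rx": 0, "ry": 0, "rz": 0, "dx": 0, "dy": 0, "dz": 0, "gripper": -1}, {"rx": 0, "ry": 0, "rz": 0, "dx": 0, "dy": 0, "dz": 0, "gripper": -1}]}}

```text
clock: 17.08
tcp_pos: [0.5212, -0.1738, 0.2142]
orientation: [3.137, 0.161, -0.003]
contact_force: [0.6, 0.1, -1.3]
grip_width: 0.0276
gripper_force: 30.0
```

```bash
cat > chk.py <<'E'
from h import *
o=r.get_obs();t=o['tcp_pos'];print(o['clock'],t.round(4),Ro.from_rotvec(o['orientation']).as_matrix()[:,2].round(4),o['contact_force'].round(2),o['moment'].round(3))
for n in("wrist","scene","side"):
    c=r.camera_info(n);f=r.grab_frame(n).astype(float)
    u=proj(c,[.5205,-.1735,.0877])[0];x0,y0=(u-(26,24)).astype(int);k=f[y0:y0+50,x0:x0+52]
    sat=k[:,:,2]-k[:,:,0]
    b=sat>35; g=k.mean(2)
    m=((sat<25)&(g>(118 if n!="side" else 100))).astype(np.uint8)
    nn,l,st,ce=cv2.connectedComponentsWithStats(m);i=1+np.argmax(st[1:,4]);mm=l==i
    h=cv2.findContours(mm.astype(np.uint8),0,1)[0];h=max(h,key=len);e=cv2.fitEllipse(cv2.convexHull(h))
    print(n,"origin",x0,y0,"bbox",st[i],"ellipse",(np.array(e[0])+(x0,y0)).round(1),np.round(e[1],1))
    # brass pixels: yellowish (green well above blue), near centre column
    br=(k[:,:,1]-k[:,:,0]>30)&(k[:,:,2]>95);br[:, :16]=0;br[:,36:]=0
    ys,xs=np.where(br);print("  brass",len(ys),(xs.mean()+x0,xs.min()+x0,xs.max()+x0,ys.min()+y0,ys.max()+y0) if len(ys) else "")
    print("  proj tcp axis", [proj(c,t+[0,0,-q])[0].round(1).tolist() for q in(.115,.119,.123)],"medal",u.round(1))
E
python3 chk.py; python3 -c "
from h import *
c=r.camera_info('wrist');f=r.grab_frame('wrist');g=f.astype(int)
for y in range(176,214,2):print(y,' '.join('%3d/%3d'%(g[y,x].mean(),g[y,x,2]-g[y,x,0]) for x in range(302,342,2)))"
```

```text
17.075 [ 0.5212 -0.1738  0.2142] [-1.7e-03 -2.0e-04 -1.0e+00] [ 0.57  0.09 -1.31] [ 0.003 -0.002 -0.002]
wrist origin 291 171 bbox [   6    5   42   31 1018] ellipse [318.  195.3] [39.7 42.1]
  brass 2 (np.float64(317.5), np.int64(317), np.int64(318), np.int64(200), np.int64(200))
  proj tcp axis [[317.8, 199.6], [317.8, 197.9], [317.8, 196.3]] medal [317.4 195.7]
scene origin 260 146 bbox [36 17 12 10 58] ellipse [301.7 167.3] [ 5.5 13.8]
  brass 144 (np.float64(283.5138888888889), np.int64(276), np.int64(295), np.int64(146), np.int64(192))
  proj tcp axis [[285.7, 167.0], [285.8, 168.2], [285.8, 169.3]] medal [286.1 170.3]
side origin 336 148 bbox [33 26 16 12 79] ellipse [376.7 179.3] [ 5.9 17.8]
  brass 92 (np.float64(357.9673913043478), np.int64(352), np.int64(371), np.int64(148), np.int64(197))
  proj tcp axis [[362.6, 169.2], [362.5, 170.3], [362.5, 171.4]] medal [362.6 172.5]
176  61/ 52  58/ 49  58/ 49  66/ 42  87/ 31 112/ 21 132/ 21 150/ 15 145/ 17 132/ 18 121/ 18 109/ 21  87/ 30  59/ 45  58/ 54  55/ 50  60/ 52  58/ 49  62/ 48  68/ 47
178  63/ 53  66/ 45 100/ 28 137/ 17 163
[... 2212 characters left out ...]
/ 18 171/ 17 172/ 17 162/ 19  84/ 36  60/ 53
206 124/ 12 120/ 12 124/ 14 118/ 11 118/ 10  82/  7  52/  5  49/  6  47/  4  44/  4  44/  5  80/  7 117/ 11 123/  9 123/ 11 118/ 14 128/ 11 126/ 16  68/ 41  66/ 49
208  67/  4  68/  3  65/  6  71/  3  70/  6  66/  6  65/  2  70/  4  71/  7  71/  3  63/  5  67/  7  69/  7  68/  5  69/  4  67/  6  69/  4  75/  3  65/ 18  64/ 39
210  70/  6  66/  4  65/  3  69/  2  68/  5  70/  7  70/  7  65/  4  64/  3  68/  3  67/  4  67/  1  67/  3  67/  4  64/  4  69/  5  70/  6  68/  2  60/  5  62/ 24
212  69/  2  71/  4  65/  3  67/  5  69/  2  66/  2  66/  5  71/  2  65/  5  69/  5  67/  3  66/  3  70/  3  63/  3  70/  3  69/  5  68/  3  74/  2  69/  7  68/ 12
```

{"fn": "step_arm", "kwargs": {"moves": [{"rx": 0, "ry": -0.1, "rz": 0, "dx": 0, "dy": 0, "dz": 1.5, "gripper": -1}, {"rx": 0, "ry": 0, "rz": 0, "dx": 0, "dy": 0, "dz": 1.5, "gripper": -1}, {"rx": 0, "ry": 0, "rz": 0, "dx": 0, "dy": 0, "dz": 1, "gripper": -1}, {"rx": 0, "ry": 0, "rz": 0, "dx": 0, "dy": 0, "dz": 0, "gripper": -1}]}}

```text
clock: 17.77
tcp_pos: [0.5212, -0.1738, 0.2101]
orientation: [3.137, 0.161, -0.005]
contact_force: [-0.0, -0.8, -0.4]
grip_width: 0.0279
gripper_force: 30.0
```

```bash
cat > frc.py <<'E'
from h import *
F=[];T=[]
for i in range(8):
    f=r.grab_frame("wrist");o=r.get_obs();F.append(o["contact_force"]);T.append(o["tcp_pos"])
F=np.array(F);print(o["clock"],"F",F.mean(0).round(2),"sd",F.std(0).round(2),"tcp",np.mean(T,0).round(5),"zsd",np.std(T,0)[2],"qz",Ro.from_rotvec(o['orientation']).as_matrix()[:,2].round(4))
g=f.astype(int)
for y in range(192,208,2):print(y,' '.join('%3d/%2d'%(g[y,x].mean(),g[y,x,2]-g[y,x,0]) for x in range(304,334,2)))
E
python3 frc.py
```

```text
18.175 F [-0.2  -0.24 -0.52] sd [0.58 0.27 0.47] tcp [ 0.52113 -0.1738   0.21023] zsd 1.986124439426592e-05 qz [-3.4e-03 -4.0e-04 -1.0e+00]
192 176/16 176/14 141/12 147/12 175/17 173/15 172/14 179/17 176/18 174/18 173/15 146/14 140/12 176/17 175/18
194 176/18 167/16 127/11 175/14 177/16 170/16 176/16 181/16 175/17 173/16 178/16 174/18 132/11 166/17 172/16
196 179/17 154/16 136/14 180/19 171/16 174/18 182/17 177/18 164/14 158/14 160/17 163/15 124/12 140/13 158/15
198 181/18 155/16 143/12 179/17 174/19 174/16 161/22 137/27 120/15 130/11 130/13 137/11 107/ 7 113/ 9 130/12
200 178/18 160/17 138/13 173/20 173/16 175/16 129/41  80/55  85/30 125/14 135/12 131/13 103/ 9 124/10 132/14
202 178/17 174/16 132/12 161/16 173/17 165/16  94/24  44/28  59/16 126/15 153/17 140/13 120/11 165/17 168/16
204 177/14 176/19 155/15 128/11 159/16 104/12  33/ 4  20/-4  22/ 4  93/ 9 153/14 128/11 150/13 172/15 172/16
206 120/11 123/12 121/11  95/ 9  87/ 7  51/ 2  51/ 5  52/ 5  50/ 0  56/ 4  78/ 6  88/ 6 117/ 8 121/ 9 118/11
```

{"fn": "step_arm", "kwargs": {"moves": [{"rx": 0, "ry": 0.2, "rz": 0, "dx": 0, "dy": 0, "dz": 1, "gripper": -1}, {"rx": 0, "ry": 0, "rz": 0, "dx": 0, "dy": 0, "dz": 1, "gripper": -1}, {"rx": 0, "ry": 0, "rz": 0, "dx": 0, "dy": 0, "dz": 1, "gripper": -1}, {"rx": 0, "ry": 0, "rz": 0, "dx": 0, "dy": 0, "dz": 0, "gripper": -1}]}}

```text
clock: 18.68
tcp_pos: [0.5211, -0.1738, 0.2071]
orientation: [3.137, 0.161, -0.0]
contact_force: [-1.1, 0.2, 1.6]
grip_width: 0.0275
gripper_force: 30.1
```

```bash
python3 frc.py
```

```text
19.075 F [-0.62  0.34  0.79] sd [0.26 0.46 0.6 ] tcp [ 0.52107 -0.17384  0.20718] zsd 1.3267722471700705e-05 qz [ 0. -0. -1.]
192 175/18 180/16 166/16 131/12 161/16 172/17 172/18 181/15 177/16 176/17 156/15 129/10 162/16 180/17 178/18
194 178/19 174/16 129/12 156/14 178/21 173/18 176/15 179/16 178/17 170/15 179/17 155/15 133/12 175/16 175/16
196 178/16 162/16 131/12 177/18 177/18 171/16 179/19 181/19 177/14 173/18 178/17 175/16 133/12 164/15 174/16
198 179/18 154/15 150/15 181/17 173/17 176/17 179/17 174/18 163/17 161/15 161/16 167/15 130/13 136/15 157/16
200 178/19 156/15 150/15 177/18 172/16 177/15 156/26 117/37 114/21 127/16 136/11 136/14 109/10 110/12 128/13
202 181/18 162/16 138/13 173/19 173/15 171/16  99/23  45/32  60/19 116/12 136/13 138/11 104/12 122/13 136/12
204 175/20 169/17 135/12 160/17 163/14 109/11  35/ 6  16/ 1  22/ 4  77/ 8 152/16 156/15 121/12 162/14 166/17
206 124/11 123/11 104/11 110/12 102/13  53/ 3  53/ 3  53/ 5  45/ 3  53/ 4  96/ 8 114/ 8  98/ 8 117/11 120/13
```

{"fn": "step_arm", "kwargs": {"moves": [{"rx": 0, "ry": 0, "rz": 0, "dx": 0, "dy": 0, "dz": 0.8, "gripper": -1}, {"rx": 0, "ry": 0, "rz": 0, "dx": 0, "dy": 0, "dz": 0.7, "gripper": -1}, {"rx": 0, "ry": 0, "rz": 0, "dx": 0, "dy": 0, "dz": 0, "gripper": -1}]}}

```text
clock: 19.45
tcp_pos: [0.5211, -0.1738, 0.2056]
orientation: [3.137, 0.161, -0.0]
contact_force: [-0.5, 0.4, 2.0]
grip_width: 0.0278
gripper_force: 30.2
```

```bash
sed -i 's/range(8)/range(14)/;s/192,208,2/186,208,2/' frc.py; python3 frc.py
```

```text
20.15 F [-1.02  0.02  1.51] sd [0.3  0.54 0.46] tcp [ 0.5211  -0.17382  0.20568] zsd 1.5277127057188944e-05 qz [-0. -0. -1.]
186 176/16 179/15 181/15 180/18 181/17 184/19 184/16 181/19 187/14 183/19 179/18 180/17 183/17 183/17 177/17
188 176/16 179/17 180/19 181/17 181/18 178/17 165/17 160/16 168/17 176/15 177/16 180/18 183/16 178/17 181/17
190 174/19 180/16 180/18 167/17 150/16 131/11 131/11 144/14 140/12 128/12 146/14 176/16 181/16 177/17 178/18
192 175/17 181/17 173/16 136/12 145/13 164/18 172/15 181/15 181/17 164/15 139/11 136/12 175/15 181/18 173/17
194 180/17 181/16 142/10 147/12 180/16 172/18 179/18 182/17 181/15 177/17 170/19 144/13 145/13 179/19 176/17
196 179/19 168/14 135/12 175/17 177/16 174/16 182/17 180/18 178/17 177/17 177/17 175/18 136/12 168/16 176/15
198 179/16 158/14 143/12 185/20 173/17 171/18 184/18 182/19 172/15 175/15 180/16 177/18 142/14 151/15 171/16
200 179/16 152/13 155/14 178/19 173/16 178/16 163/20 141/24 135/18 141/13 144/12 143/15 124/14 120/10 140/14
202 181/17 158/15 141/13 178/18 171/16 166/16  98/19  50/26  68/16 115/12 135/14 134/13 108/ 9 114/12 130/15
204 178/17 163/18 133/12 169/16 160/16 105/10  34/ 2  12/ 6  18/ 5  70/ 4 131/12 144/15 112/11 138/14 143/11
206 124/11 123/11  98/ 9 110/15  99/ 9  54/ 5  43/ 6  50/ 1  47/ 3  49/ 5 101/11 122/ 9 106/ 7 133/10 127/12
```

```bash
python3 -c "
from bench import r
print(r.hand_in())"
```

```text
the job is handed in; nothing more can be done
None
```

I handed the job in at about 20 s: the lid is closed, and the arm holds the tester upright with its probe on the medallion, about 1 mm from the centre of the engraved circle and pushed in roughly 3.5 of its 8 mm (about 2 N); the hand-in returned no verdict.

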